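# Index the soldering turntable, then hold the kiln lid at its balance point

## Task

First turn the indexing turntable one place so that the copper ring on its pad clicks in at the red mark, and leave it there. Then take the brass bar of the kiln's heavy lid and swing the lid up until it stands straight on edge over its hinge, at its balance point, and finish while still gripping the bar and holding it there: the lid must neither drop shut nor go over the back. Leave the steel cone, dish, brush and tool pot where they are.

Things in the scene. Friction and masses are not known exactly. Their poses are not given: they have to be found in the camera images.
- turntable (a joint): Aluminium turntable, 200 mm across, deck 50 mm above the bench. Rad, positive anticlockwise from above: about 0 at the start, 1.047 with the ring at the red mark. Detents every 60 degrees (0, 1.047, ...), tops half way between; up to 0.3 Nm (4 N at a post) to get over; end stops at -3.2 and 3.2. It stays in a detent when let go.
- stand: Fixed round grey stand of the turntable, 220 mm across, 26 mm high; origin under its centre. The turntable on it carries six white ceramic pads (30 mm square, 5 mm thick, centres 72 mm from the axis, every 60 degrees), three upright posts, and a steel hub in the middle, 28 mm across, 12 mm above the deck.
- table_axis (a point): Point on the vertical axis of the turntable, at deck height, 50 mm above the bench.
- post0 (a point): Point on the axis of an upright dark steel post on the turntable, 14 mm in diameter, 80 mm from the table axis, rising from the deck (50 mm) to 105 mm above the bench. The point is the height to grip, 90 mm above the bench. It turns with the table.
- post1 (a point): The same on the second post, 120 degrees anticlockwise from post0.
- post2 (a point): The same on the third post, 240 degrees anticlockwise from post0.
- ring (a point): Centre of the copper finger ring (28 mm across) fixed on one of the turntable's pads, 72 mm from the table axis, 58 mm above the bench.
- mark (a point): Top of the red pointer on the fixed stand, 118 mm from the table axis; the ring must stop on the line from the table axis to it. It is fixed to the stand.
- lid (a joint): Kiln lid: slab 130 x 200 mm, 25 mm thick, 0.4 to 0.8 kg, hinged along its back edge, away from the robot. Rad: 0 shut, positive opening up and back, 1.571 standing straight on edge, its balance point (mass even about the plane through hinge and bar). Almost no friction: below that it falls shut, above it falls back to a stop at 2.2.
- kiln: Small fixed cream fire-brick kiln, open-topped box 130 mm deep, 200 mm wide, 100 mm high, with the lid on it 125 mm; origin under its centre, its front (-x) roughly to the robot, turned by up to 20 degrees.
- lid_hinge (a point): Middle of the hinge axis at the kiln's back edge, 113 mm above the bench. The hinge axis is level.
- lid_bar (a point): Middle of the lid's round brass bar: 12 mm thick, 122 mm long, parallel to the hinge, 180 mm from its axis in the lid's plane, 50 mm out from the lid's front edge on two arms 110 mm apart. Shut: 113 mm up, clear space below and behind it; upright: topmost, 293 mm up. Pinched across by a gripper pointing straight down, it can turn between the pads.
- cone: Steel cone mandrel, 36 mm across, 60 mm high, loose; origin under its centre. Leave alone.
- dish: White porcelain dish, 90 mm across, 18 mm high, loose; origin under its centre. Leave alone.
- brush: Wooden bench brush, 110 x 45 mm, 40 mm high, loose; origin under its centre. Leave alone.
- pot: Green tool pot with tools, 72 mm across, pot 70 mm high, tools to 130 mm, loose; origin under its centre. Leave alone.

How it is judged:
On the way:
1. the ring's pad is clicked in at the red mark while the kiln is still shut, and the gripper is off the turntable (value of joint turntable between 0.947 and 1.147 rad and value of joint lid below 0.1 rad and velocity of joint turntable between -0.1 and 0.1 rad/s and contact force between the arm and turntable below 0.2 N), for 0.2 s.
At the end, for the whole second after the job is handed in: The lid stands within 0.09 rad (5 degrees) of upright, its balance point, moving slower than 0.1 rad/s, gripped by the fingers with more than 1 N; the turntable is still within 0.1 rad of the detent that puts the ring at the red mark (value of joint lid between 1.481 and 1.661 rad and velocity of joint lid between -0.1 and 0.1 rad/s and contact force between the fingers and lid above 1 N and value of joint turntable between 0.947 and 1.147 rad); the arm keeps its last pose, push and grip.
It fails at once if the lid goes over the back (opened beyond 1.85 rad) (value of joint lid above 1.85 rad).
It fails at once if the lid is dropped (closing faster than 2 rad/s) (velocity of joint lid below -2 rad/s).
It fails at once if a bystander is moved by more than 30 mm (distance of any of cone, dish, brush, pot from where it was at the start of the episode above 0.03 m).
It also fails if it takes over 58 s, if anything falls off the work surface, if the arm or the gripper's body presses on something with over 40 N, if the wrist force passes 120 N, or if a joint passes its speed limit or range.

## Robot

A 6-joint arm with a two-finger parallel gripper is mounted at the origin on the work surface. World frame = base frame: x ahead of the robot, y to its left, z up, the work surface at z = 0. Lengths are in m, angles in rad, forces in N, time in s.
With the tool pointing down it reaches from about 0.3 to 0.875 m from the base axis. Payload 6.4 kg.
Tool frame: the origin (TCP) lies midway between the tips of the shut fingers; the grasp point (between the pads) lies 19 mm behind it; z points along the fingers, y is the line along which they close (so a half turn about z gives the same grasp; the last joint's range is limited). The gripper opens to 85 mm and grips with 20 to 120 N. Pads are 22 mm wide; open, the fingers measure 114 mm over their backs; the gripper's body (76 mm by 85 mm) begins 54 mm behind the grasp point. The pads swing forward as they close: fully open they stand 13 mm farther back than shut.
Start: joints at [0.919, 0.181, 1.607, -0, 1.354, -0.206], TCP at [0.248, 0.519, 0.208] pointing down, gripper open.
Joint ranges: [-2.99, 2.99], [-0.89, 2.07], [0.3, 2.58], [-1.14, 4.28], [0, 2.63], [-3.12, 3.12]. Speed limits (rad/s): [2.57, 2.57, 3.01, 3.14, 3.14, 3.14].

## Interface

Orientations are given as a unit quaternion [w, x, y, z].
In Python, from bench import ctrl gives the robot as it stands.
- The arm moves only by the tool drive_tool, never from a script. Its argument "plan" is a list that holds one entry, the list of rows, each a list of 4 numbers: the shift along the tool's x, y, z scaled (see below), then the turn about the tool's z scaled (see below). In form: [[[x, y, z, roll], ...]]. A call has 1 to 12 rows; each row is the pose to reach, as a shift and turn from the pose commanded when the call began, along the tool's axes at that moment, turning the shorter way round; what a row does not reach only later rows make up. The controller multiplies each number of a shift by 400 mm and each number of a turn by 180 degrees. A row lasts 1/12 s, in which the tool goes at most 41.7 mm and 7.16 degrees, less where a joint would pass 70% of its speed; a pose out of reach is approached as far as the arm can. A call with a number of a shift or a turn outside -1 to 1 is refused whole. A call with a gripper value outside its range is refused whole. "jaw" is the closure, from 0 (fully open) to 1 (shut), set as the call begins (left out, the last holds). The fingers move at their own pace and stop on an object; the grip force is fixed at half the most. Time passes only in rows, so rows that repeat a pose let the fingers close. It gives the time, the measured TCP pose, the force, the opening and the grip force at its end, in the units of the state.
- ctrl.get_obs(): the state, without advancing time (a new reading comes with each control period).
- ctrl.camera(name): name is "scene" or "top" or "wrist"; returns (picture, depth): 384x512x3 uint8, red, green, blue; 384x512 float32, m along the optical axis (not along the pixel's ray), 0 where there is no reading.
- ctrl.camera_info(name): a dict with "camera_matrix" (3x3 intrinsics, pixels), "R" (3x3) and "t" (3): a world point X has camera coordinates R X + t; the wrist camera has in their place "T_tool_cam" (4x4, takes a point from camera to tool coordinates, whose origin is the TCP and whose axes are the flange's). Camera axes: x right, y down, z forward; pixel columns grow to the right and rows downward; lengths in m; the calibration is good to about 2 mm. A picture is of the moment at which its call begins: read the wrist's pose just before it. camera_info takes no time and is no camera call.
- ctrl.hand_in(): hands the job in; it is judged then, once.
The state is a dict: "time_s": time; "q": joint angles; "dq": joint speeds; "joint_efforts": joint torques, N m; "eef_pos": TCP position; "eef_rot": TCP orientation; "wrist_force": force on the tool from outside, world axes, zero at the start; "torque": the same for the moment, N m; "opening": opening from 0.0 (shut) to 1.0 (fully open); "grasp_force": force on a finger pad.
Only numpy, scipy, OpenCV 4.12 (cv2) and the standard library are available. Lean on these libraries where they do the work, as an engineer would, in place of code of your own. Each camera call takes 0.05 s, during which the arm holds its last target. There are 200 camera calls.

## Working session

There is one attempt and no reset: what is moved stays moved. The work goes in short steps, Python scripts to look and compute and a tool call to move; the robot and the scene stay as the last step left them, time stands still between calls to the robot, and variables do not carry over. Pictures are saved under pics/ and viewed, at most 10 in all, crops included, and the job is handed in when it is done.

Besides the shell and the picture viewer there is one more tool, called after "Call:" by a JSON object that holds its "fn" and its "kwargs", one argument or row to a line. drive_tool: Moves the arm, as the interface text tells. Its arguments: {"type":"object","properties":{"plan":{"type":"array"},"jaw":{"type":"number"}},"required":["plan"]}

```bash
mkdir -p pics; ls; python3 - <<'E'
from bench import ctrl
import cv2,numpy as np
o=ctrl.get_obs();print(o)
for n in("top","scene"):
    p,d=ctrl.camera(n);cv2.imwrite(f"pics/{n}0.png",p[:,:,::-1]);np.save(f"{n}0.npy",d)
    i=ctrl.camera_info(n);print(n,i)
print(ctrl.camera_info("wrist"))
E
```

```text
pics
{'time_s': 0.0, 'q': array([ 9.18707225e-01,  1.81520542e-01,  1.60804930e+00, -9.29574857e-06,
        1.35379286e+00, -2.06294213e-01]), 'dq': array([ 1.92946035e-03, -9.35553117e-04,  1.02517597e-03, -1.19176248e-03,
       -1.15704524e-04,  3.99639313e-05]), 'joint_efforts': array([-6.55099539e-04, -4.44859529e+01, -3.51335371e+01, -3.46133884e-04,
        8.88576382e-03, -2.03703337e-05]), 'eef_pos': array([0.24753164, 0.51831653, 0.20737576]), 'eef_rot': array([-3.64165263e-04,  2.21055246e-01,  9.75260886e-01, -8.06645928e-04]), 'wrist_force': array([-0.12175671,  0.38404557, -0.82969764]), 'torque': array([-0.06272449, -0.00258974,  0.0460676 ]), 'grasp_force': 0.0, 'opening': 1.0033834339594225}
top {'camera_matrix': array([[385.61788209,   0.        , 260.37256871],
       [  0.        , 385.61788209, 198.28952152],
       [  0.        ,   0.        ,   1.        ]]), 'R': array([[ 0.02574038, -0.9994356 ,  0.0215852 ],
       [-0.99604389, -0.02747817, -0.0845075 ],
       [ 0.08505292, -0.01932455, -0.99618902]]), 't': array([-0.0124817 ,  0.57691862,  1.00738653])}

[... 211 characters left out ...]
49782, -0.00416996],
       [ 0.56704625, -0.03446272, -0.82296469],
       [-0.82187215,  0.04259615, -0.56807723]]), 't': array([-0.02758205, -0.24418939,  1.52363661])}
{'camera_matrix': array([[283.43010518,   0.        , 256.45206329],
       [  0.        , 283.43010518, 188.16187535],
       [  0.        ,   0.        ,   1.        ]]), 'T_tool_cam': array([[ 1.10915622e-03, -9.59704065e-01, -2.81010456e-01,
         7.07102555e-02],
       [ 9.99998317e-01,  1.47509681e-03, -1.09071403e-03,
        -1.68174764e-04],
       [ 1.46128032e-03, -2.81008774e-01,  9.59704087e-01,
        -1.64805076e-01],
       [ 0.00000000e+00,  0.00000000e+00,  0.00000000e+00,
         1.00000000e+00]])}
```

View pics/top0.png

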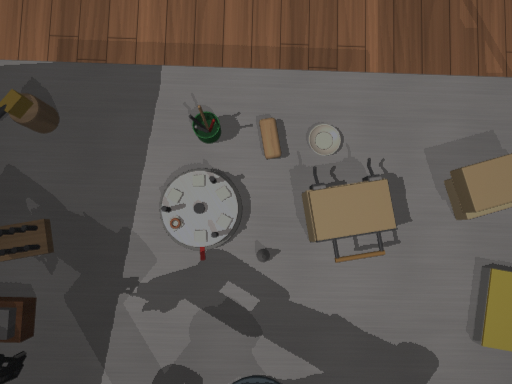

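View pics/scene0.png

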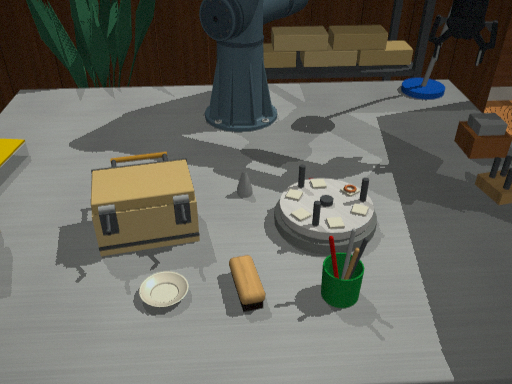

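The top view shows the table centre near (200,208), posts at (213,180), (167,209) and (215,235), the ring at (176,223), the red mark at (202,254), and the bar from (336,261) to (384,254). The cone is at (264,255), between the turntable and the kiln. Next I'll turn these into positions.

```bash
cat > h.py <<'E'
import numpy as np,cv2
from bench import ctrl
def plane(n,px,z):
    i=ctrl.camera_info(n);K,R,t=i["camera_matrix"],i["R"],i["t"]
    c=-R.T@t; r=R.T@np.linalg.solve(K,np.array([px[0],px[1],1.]))
    return c+r*(z-c[2])/r[2]
def proj(n,X):
    i=ctrl.camera_info(n);c=i["camera_matrix"]@(i["R"]@np.asarray(X)+i["t"]);return c[:2]/c[2]
def cloud(n,d):
    i=ctrl.camera_info(n);K,R,t=i["camera_matrix"],i["R"],i["t"]
    v,u=np.mgrid[:384,:512];P=np.stack([(u-K[0,2])/K[0,0]*d,(v-K[1,2])/K[1,1]*d,d],-1)
    return (P-t)@R
E
python3 - <<'E'
from h import *
np.set_printoptions(precision=4,suppress=True)
d=np.load("top0.npy");W=cloud("top",d);im=cv2.imread("pics/top0.png");h=cv2.cvtColor(im,cv2.COLOR_BGR2HSV)
print("axis rough",plane("top",(200,208),.05))
for s in("top","scene"):
    im=cv2.imread(f"pics/{s}0.png");W=cloud(s,np.load(f"{s}0.npy"))
    C=plane("top",(200,208),.05)
    r=np.hypot(W[...,0]-C[0],W[...,1]-C[1])
    deck=(abs(W[...,2]-.05)<.004)&(r<.13)
    c,_=cv2.findContours(deck.astype(np.uint8),0,1);c=max(c,key=cv2.contourArea)
    pts=np.array([plane(s,p[0],.05) for p in cv2.convexHull(c)])[:,:2].astype(np.float32)
    print(s,"deck circle",cv2.minEnclosingCircle(pts))
    post=(W[...,2]>.08)&(r<.13)
    n,l,st,ce=cv2.connectedComponentsWithStats(post.astype(np.uint8))
    for k in range(1,n):
        top=(l==k)&(W[...,2]>.098)
        if st[k,4]>5: print(" post",st[k,4],ce[k],W[top].mean(0) if top.any() else 0)
    hs=cv2.cvtColor(im,cv2.COLOR_BGR2HSV)
    red=((hs[...,0]<6)|(hs[...,0]>174))&(hs[...,1]>150)&(hs[...,2]>60)&(r<.15)
    if red.any(): print(" mark",W[red].mean(0),red.sum())
    cop=(hs[...,0]>3)&(hs[...,0]<16)&(hs[...,1]>90)&(r<.1)&(r>.04);print(" ring",W[cop].mean(0),cop.sum())
    # kiln
    kb=plane("top",(358,222),.113)
    rk=np.hypot(W[...,0]-kb[0],W[...,1]-kb[1])
    br=(hs[...,0]>8)&(hs[...,0]<25)&(hs[...,1]>120)&(W[...,2]>.095)&(rk<.17)
    n,l,st,ce=cv2.connectedComponentsWithStats(br.astype(np.uint8))
    for k in range(1,n):
        if st[k,4]>40:
            P=W[l==k]; m=P.mean(0);rr=cv2.minAreaRect(P[:,:2].astype(np.float32))
            print(" kiln piece",st[k,4],ce[k],m,P[:,2].min(),P[:,2].max(),rr)
    tl=(hs[...,2]>0)&(W[...,2]>.118)&(W[...,2]<.132)&(rk<.17)
    P=W[tl];print(" lidtop",P.mean(0),cv2.minAreaRect(P[:,:2].astype(np.float32)))
E
```

```text
axis rough [0.5453 0.1594 0.05  ]
top deck circle ((0.5448971390724182, 0.16115392744541168), 0.09952949732542038)
 post 34 [212.3235 179.    ] [0.6162 0.1257 0.1029]
 post 36 [164.6667 208.6111] [0.5391 0.2407 0.1032]
 post 29 [213.9655 234.4138] [0.4786 0.1162 0.1028]
 mark [0.4287 0.1527 0.0264] 50
 ring [0.5053 0.2218 0.059 ] 49
 kiln piece 182 [359.5495 255.8242] [ 0.4361 -0.239   0.1163] 0.11163813607293248 0.1207677767980198 ((0.43610793352127075, -0.238678976893425), (0.00920072291046381, 0.12017358094453812), 10.147317886352539)
 lidtop [ 0.5455 -0.2184  0.1237] ((0.5239952206611633, -0.22408470511436462), (0.1885775774717331, 0.1982167810201645), 10.32352066040039)
scene deck circle ((0.5492528676986694, 0.1572260558605194), 0.10238560289144516)
 post 72 [301.5833 170.4028] [0.4829 0.1135 0.103 ]
 post 83 [364.6506 183.7831] [0.5426 0.2377 0.1025]
 post 92 [316.587  207.3043] [0.6201 0.1235 0.1028]
 mark [0.6554 0.1608 0.0093] 2
 ring [0.5074 0.2177 0.0597] 60
 kiln piece 234 [138.7863 156.7821] [ 0.44   -0.2414  0.1166] 0.10908582814208777 0.12113956788877071 ((0.4393076002597809, -0.24154487252235413), (0.014295351691544056, 0.1191941425204277), 12.478585243225098)
 lidtop [ 0.5536 -0.2227  0.1248] ((0.5273533463478088, -0.22547177970409393), (0.1904395967721939, 0.19807589054107666), 11.041619300842285)
```

```bash
cat >> h.py <<'E'
from scipy.spatial.transform import Rotation as Rn
def rows(targets,yaw=None):
    """world TCP targets -> scaled tool shifts from the present pose"""
    o=ctrl.get_obs();q=o["eef_rot"];R=Rn.from_quat(q,scalar_first=True)
    T=R.as_matrix();print("pos",o["eef_pos"].round(4),"x",T[:,0].round(3),"y",T[:,1].round(3),"z",T[:,2].round(3),"t",round(o["time_s"],2),"q",o["q"].round(2))
    for X in targets: print((R.inv().apply(np.array(X)-o["eef_pos"])/.4).round(4))
E
python3 -c "
from h import *
rows([(.541,.239,.2074),(.541,.239,.075)])"
```

```text
pos [0.2476 0.5184 0.2075] x [-0.902  0.431  0.   ] y [ 0.431  0.902 -0.002] z [-0.001 -0.001 -1.   ] t 0.1 q [ 0.92  0.18  1.61  0.    1.35 -0.21]
[-9.630e-01 -3.139e-01  4.000e-04]
[-0.9631 -0.3134  0.3314]
```

Call:
{"fn": "drive_tool", "kwargs": {
  "plan": [
    [[-0.963, -0.314, 0, 0], [-0.963, -0.314, 0, 0], [-0.963, -0.314, 0, 0], [-0.963, -0.314, 0, 0], [-0.963, -0.314, 0, 0], [-0.963, -0.314, 0, 0], [-0.963, -0.314, 0, 0], [-0.963, -0.314, 0, 0], [-0.963, -0.314, 0, 0], [-0.963, -0.314, 0, 0], [-0.963, -0.314, 0, 0], [-0.963, -0.314, 0, 0]]
  ],
  "jaw": 0
}}

```text
time_s: 1.1
eef_pos: [0.5419, 0.2379, 0.2075]
eef_rot: [-0.001, 0.223, 0.975, -0.0]
wrist_force: [0.8, 0.6, 1.4]
opening: 0.995
grasp_force: 0.0
```

```bash
python3 -c "
from h import *
rows([(.541,.239,.15),(.541,.239,.075)])
o=ctrl.get_obs();p,d=ctrl.camera('wrist');cv2.imwrite('pics/w1.png',p[:,:,::-1])
i=ctrl.camera_info('wrist');K=i['camera_matrix'];T=i['T_tool_cam']
R=Rn.from_quat(o['eef_rot'],scalar_first=True).as_matrix()
v,u=np.mgrid[:384,:512];P=np.stack([(u-K[0,2])/K[0,0]*d,(v-K[1,2])/K[1,1]*d,d],-1)
W=(P@T[:3,:3].T+T[:3,3])@R.T+o['eef_pos']
m=(abs(W[...,2]-.103)<.006)&(np.hypot(W[...,0]-.541,W[...,1]-.239)<.03)&(d>0)
print(m.sum(),W[m].mean(0),W[m].min(0),W[m].max(0))
"
```

```text
pos [0.5419 0.2379 0.2075] x [-0.901  0.434  0.001] y [ 0.434  0.901 -0.001] z [-0.001 -0.    -1.   ] t 1.1 q [ 0.21  0.22  1.56  0.    1.36 -0.91]
[0.003  0.0016 0.1438]
[0.0028 0.0017 0.3313]
164 [0.53960543 0.24076219 0.10355535] [0.53364611 0.23402849 0.09707763] [0.54719402 0.24712618 0.1058428 ]
```

Call:
{"fn": "drive_tool", "kwargs": {
  "plan": [
    [[0.007, 0.004, 0.09, 0], [0.007, 0.004, 0.18, 0], [0.007, 0.004, 0.26, 0], [0.007, 0.004, 0.331, 0], [0.007, 0.004, 0.331, 0]]
  ],
  "jaw": 0
}}

```text
time_s: 1.57
eef_pos: [0.5331, 0.2424, 0.0694]
eef_rot: [-0.005, 0.22, 0.975, -0.002]
wrist_force: [-1.4, -0.8, -0.6]
opening: 1.004
grasp_force: 0.0
```

Call:
{"fn": "drive_tool", "kwargs": {
  "plan": [
    [[0, 0, 0, 0], [0, 0, 0, 0], [0, 0, 0, 0], [0, 0, 0, 0], [0, 0, 0, 0], [0, 0, 0, 0], [0, 0, 0, 0], [0, 0, 0, 0]]
  ],
  "jaw": 1
}}

```text
time_s: 2.23
eef_pos: [0.5407, 0.2414, 0.0774]
eef_rot: [0.001, 0.221, 0.975, -0.0]
wrist_force: [0.1, -3.0, 6.5]
opening: 0.104
grasp_force: 58.7
```

```bash
python3 -c "
from h import *
o=ctrl.get_obs();e=o['eef_pos'];print(o['wrist_force'],o['grasp_force'],o['opening'])
c=np.array([.5467,.1595]);r=e[:2]-c;print(np.linalg.norm(r),np.degrees(np.arctan2(r[1],r[0])))
r=r/np.linalg.norm(r)*.08
L=[]
for a in (0,8,16,24,32,40,48,54,60):
    a=np.radians(a);L.append((*(c+[np.cos(a)*r[0]-np.sin(a)*r[1],np.sin(a)*r[0]+np.cos(a)*r[1]]),e[2]))
rows(L)"
```

```text
[ 0.12216864 -3.02040815  6.47209827] 58.69080126285553 0.10416727573964617
0.08216078564850215 94.15593928397863
pos [0.5407 0.2414 0.0774] x [-0.902  0.431 -0.003] y [0.431 0.902 0.   ] z [ 0.003 -0.001 -1.   ] t 2.23 q [ 0.22  0.36  1.66 -0.    1.11 -0.9 ]
[-0.0027 -0.0047  0.    ]
[ 0.0205 -0.0202 -0.0001]
[ 0.0414 -0.0387 -0.0001]
[ 0.0594 -0.06   -0.0002]
[ 0.0743 -0.0836 -0.0002]
[ 0.0858 -0.109  -0.0003]
[ 0.0936 -0.1358 -0.0003]
[ 0.097  -0.1565 -0.0003]
[ 0.0982 -0.1774 -0.0003]
```

Call:
{"fn": "drive_tool", "kwargs": {
  "plan": [
    [[0.022, -0.018, 0, 0], [0.043, -0.036, 0, 0], [0.061, -0.057, 0, 0], [0.076, -0.081, 0, 0], [0.088, -0.106, 0, 0], [0.096, -0.133, 0, 0], [0.099, -0.154, 0, 0], [0.1, -0.175, 0, 0], [0.1, -0.175, 0, 0], [0.1, -0.175, 0, 0]]
  ]
}}

```text
time_s: 3.07
eef_pos: [0.4698, 0.1975, 0.0758]
eef_rot: [-0.003, 0.221, 0.975, 0.0]
wrist_force: [-29.6, 13.1, 8.8]
opening: 0.09
grasp_force: 71.4
```

Call:
{"fn": "drive_tool", "kwargs": {
  "plan": [
    [[0, 0, 0, 0], [0, 0, 0, 0], [0, 0, 0, 0], [0, 0, 0, 0], [0, 0, 0, 0], [0, 0, 0, 0]]
  ],
  "jaw": 0
}}

```text
time_s: 3.57
eef_pos: [0.4735, 0.196, 0.0759]
eef_rot: [0.0, 0.221, 0.975, 0.0]
wrist_force: [0.1, 0.8, 0.1]
opening: 0.933
grasp_force: 0.0
```

```bash
python3 -c "
from h import *
rows([])
p,d=ctrl.camera('top');cv2.imwrite('pics/top1.png',cv2.resize(p[130:300,120:420,::-1],None,fx=2.5,fy=2.5))
W=cloud('top',d);C=np.array([.5467,.1595])
m=(abs(W[...,2]-.103)<.006)&(abs(np.hypot(W[...,0]-C[0],W[...,1]-C[1])-.08)<.02)
n,l,st,ce=cv2.connectedComponentsWithStats(m.astype(np.uint8))
for k in range(1,n): r=W[l==k].mean(0)[:2]-C;print(st[k,4],ce[k],np.degrees(np.arctan2(r[1],r[0])))
"
```

```text
pos [0.4735 0.196  0.0759] x [-0.902  0.431 -0.   ] y [0.431 0.902 0.   ] z [ 0. -0. -1.] t 3.57 q [ 0.16  0.21  1.87 -0.    1.06 -0.96]
27 [179.48148148 179.88888889] 35.7723668042386
25 [228.96 205.4 ] -87.12946037048245
```

Call:
{"fn": "drive_tool", "kwargs": {
  "plan": [
    [[0, 0, -0.05, 0], [0, 0, -0.15, 0], [0, 0, -0.25, 0], [0, 0, -0.35, 0], [0, 0, -0.435, 0], [0, 0, -0.435, 0]]
  ],
  "jaw": 0
}}

```text
time_s: 4.12
eef_pos: [0.4774, 0.1969, 0.2584]
eef_rot: [0.006, 0.221, 0.975, 0.003]
wrist_force: [0.4, 0.4, 0.4]
opening: 0.999
grasp_force: 0.0
```

```bash
python3 -c "
from h import *
rows([(.437,-.240,.25)])
"
```

```text
pos [0.4774 0.1969 0.2584] x [-0.902  0.431 -0.011] y [0.431 0.902 0.008] z [ 0.014  0.002 -1.   ] t 4.12 q [ 0.16 -0.    1.7  -0.    1.43 -0.96]
[-0.3795 -1.0291  0.0172]
```

View pics/top1.png

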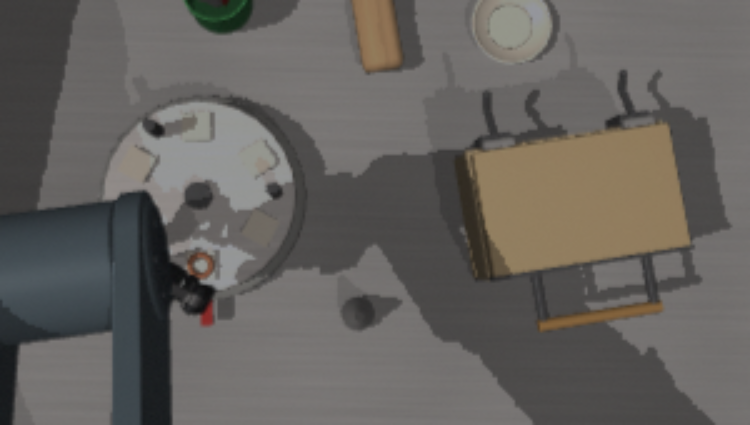

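The ring (200,264) lies on the line from the hub (199,194) to the red mark (207,312), so the table has clicked in. Next I'll move over the bar, turning the tool so its y axis lies across the bar.

Call:
{"fn": "drive_tool", "kwargs": {
  "plan": [
    [[-0.36, -0.98, 0, 0.303], [-0.36, -0.98, 0, 0.303], [-0.36, -0.98, 0, 0.303], [-0.36, -0.98, 0, 0.303], [-0.36, -0.98, 0, 0.303], [-0.36, -0.98, 0, 0.303], [-0.36, -0.98, 0, 0.303], [-0.36, -0.98, 0, 0.303], [-0.36, -0.98, 0, 0.303], [-0.36, -0.98, 0, 0.303], [-0.36, -0.98, 0, 0.303], [-0.36, -0.98, 0, 0.303]]
  ],
  "jaw": 0.5
}}

```text
time_s: 5.12
eef_pos: [0.4334, -0.2216, 0.2494]
eef_rot: [-0.0, 0.645, 0.764, 0.0]
wrist_force: [0.3, -0.9, -0.1]
opening: 0.501
grasp_force: 0.0
```

```bash
cat > wr.py <<'E'
from h import *
o=ctrl.get_obs();p,d=ctrl.camera('wrist');cv2.imwrite('pics/w2.png',p[:,:,::-1])
i=ctrl.camera_info('wrist');K=i['camera_matrix'];T=i['T_tool_cam']
R=Rn.from_quat(o['eef_rot'],scalar_first=True).as_matrix()
v,u=np.mgrid[:384,:512];P=np.stack([(u-K[0,2])/K[0,0]*d,(v-K[1,2])/K[1,1]*d,d],-1)
W=(P@T[:3,:3].T+T[:3,3])@R.T+o['eef_pos']
h=cv2.cvtColor(p,cv2.COLOR_RGB2HSV)
m=(abs(W[...,2]-.115)<.006)&(np.hypot(W[...,0]-.437,W[...,1]+.24)<.08)&(d>0)&(h[...,1]>100)
q=W[m];rr=cv2.minAreaRect(q[:,:2].astype(np.float32));print(m.sum(),q.mean(0),q[:,2].max(),rr)
print("opening",o['opening'])
E
python3 wr.py; python3 -c "
from h import *
rows([(.437,-.240,.25),(.437,-.24,.094)])"
```

```text
1103 [ 0.43715739 -0.23761883  0.11674428] 0.11991018838430342 ((0.4582963287830353, -0.2355879545211792), (0.05600531026721001, 0.12418702989816666), 10.619072914123535)
opening 0.5008983503723583
pos [ 0.4337 -0.22    0.2493] x [-0.17   0.985  0.001] y [ 0.985  0.17  -0.   ] z [-0.001  0.001 -1.   ] t 5.17 q [-0.71 -0.06  1.77  0.    1.43 -0.89]
[-0.0507 -0.0004 -0.0017]
[-5.120e-02 -2.000e-04  3.883e-01]
```

View pics/w2.png

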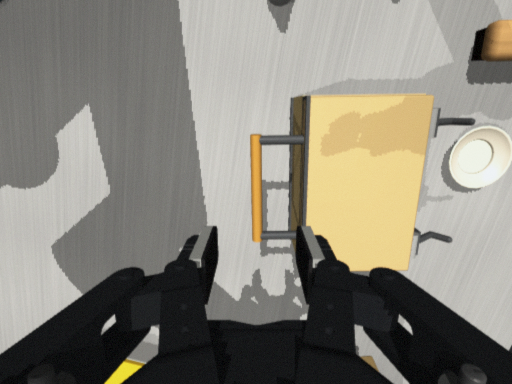

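The wrist view shows the bar at column 257, rows 135–241, centred between the fingers (about 205 and 310) and square to them. I'll descend and grip it.

Call:
{"fn": "drive_tool", "kwargs": {
  "plan": [
    [[-0.048, 0.004, 0.03, 0], [-0.048, 0.004, 0.12, 0], [-0.048, 0.004, 0.21, 0], [-0.048, 0.004, 0.3, 0], [-0.048, 0.004, 0.36, 0], [-0.048, 0.004, 0.388, 0], [-0.048, 0.004, 0.388, 0], [-0.048, 0.004, 0.388, 0]]
  ]
}}

```text
time_s: 5.83
eef_pos: [0.4396, -0.2375, 0.0953]
eef_rot: [0.0, 0.643, 0.766, 0.0]
wrist_force: [0.1, -0.0, 0.3]
opening: 0.494
grasp_force: 0.0
```

Call:
{"fn": "drive_tool", "kwargs": {
  "plan": [
    [[0, 0, 0, 0], [0, 0, 0, 0], [0, 0, 0, 0], [0, 0, 0, 0], [0, 0, 0, 0], [0, 0, 0, 0], [0, 0, 0, 0]]
  ],
  "jaw": 1
}}

```text
time_s: 6.42
eef_pos: [0.4394, -0.2387, 0.0954]
eef_rot: [0.001, 0.643, 0.766, -0.0]
wrist_force: [0.2, 0.9, 4.2]
opening: 0.004
grasp_force: 2.4
```

```bash
python3 -c "
from h import *
o=ctrl.get_obs();e=o['eef_pos'];print(o['wrist_force'],o['grasp_force'],o['opening'])
f=np.array([np.cos(np.radians(10.3)),np.sin(np.radians(10.3)),0])
rows([e+.18*((1-np.cos(a))*f+np.sin(a)*np.array([0,0,1])) for a in np.radians([3,6,10,20,30,40,50,60,70,80,85,90])])
p,d=ctrl.camera('scene');W=cloud('scene',d)
m=(W[...,2]>.119)&(W[...,2]<.13)&(np.hypot(W[...,0]-.55,W[...,1]+.22)<.12)
print(cv2.minAreaRect(W[m][:,:2].astype(np.float32)))
"
```

```text
[0.20268366 0.91622358 4.17043818] 2.4277914315462112 0.0044936705748346096
pos [ 0.4394 -0.2387  0.0954] x [-0.172  0.985 -0.001] y [0.985 0.172 0.001] z [ 0.001 -0.001 -1.   ] t 6.42 q [-0.74  0.15  1.89  0.    1.1  -0.91]
[-0.      0.0006 -0.0236]
[-0.      0.0025 -0.047 ]
[-0.      0.0069 -0.0781]
[ 0.      0.0273 -0.1539]
[ 2.00e-04  6.05e-02 -2.25e-01]
[ 0.0004  0.1055 -0.2892]
[ 0.0008  0.161  -0.3446]
[ 0.0012  0.2253 -0.3895]
[ 0.0016  0.2964 -0.4226]
[ 0.0021  0.3722 -0.4429]
[ 0.0024  0.4111 -0.448 ]
[ 0.0026  0.4503 -0.4496]
((0.5277723073959351, -0.22577805817127228), (0.18748141825199127, 0.1982778012752533), 10.310450553894043)
```

```bash
python3 -c "
from h import *
p,d=ctrl.camera('scene');q,_=ctrl.camera('wrist')
a=cv2.resize(p[90:260,60:260,::-1],(470,400));b=cv2.resize(q[:,130:400,::-1],(300,400))
cv2.imwrite('pics/c3.png',np.hstack([a,b]))
o=ctrl.get_obs();print(o['opening'],o['grasp_force'])"
```

```text
0.002770543595277444 2.9176678508520126
```

View pics/c3.png

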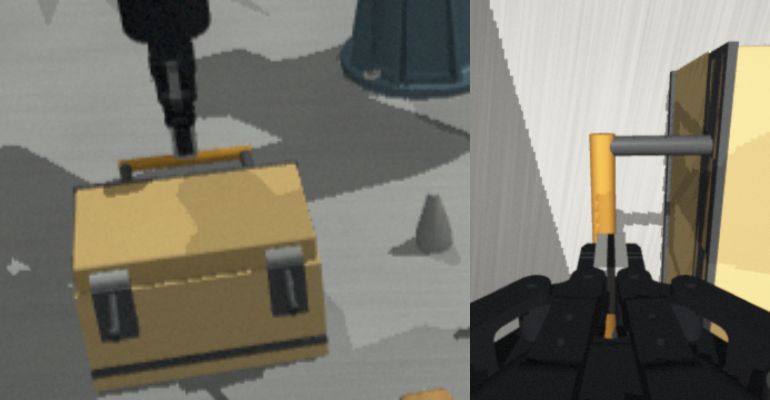

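```bash
cat > wp.py <<'E'
from h import *
o=ctrl.get_obs();p,d=ctrl.camera('wrist')
i=ctrl.camera_info('wrist');K=i['camera_matrix'];T=np.linalg.inv(i['T_tool_cam'])
def pr(X): c=T[:3,:3]@X+T[:3,3];c2=K@c;return (c2[:2]/c2[2]).round(1),c[2].round(4)
for X in ([0,0,0],[.011,0,0],[.011,0,-.019],[.011,0.006,-.019],[.011,.006,0],[.05,0,-.019],[.05,.006,-.019],[.05,-.006,-.019]): print(X,*pr(np.array(X)))
print(d[225:345:6,257].round(3)); print(d[225:345:6,252].round(3))
R=Rn.from_quat(o['eef_rot'],scalar_first=True).as_matrix();Ti=i['T_tool_cam']
v,u=np.mgrid[:384,:512];P=np.stack([(u-K[0,2])/K[0,0]*d,(v-K[1,2])/K[1,1]*d,d],-1)@Ti[:3,:3].T+Ti[:3,3]
h=cv2.cvtColor(p,cv2.COLOR_RGB2HSV);m=(h[...,0]>10)&(h[...,0]<25)&(h[...,1]>150)&(u>230)&(u<280)&(d>0)
for a,b in ((130,180),(180,225),(280,340)):
    q=P[m&(v>a)&(v<b)]
    if len(q): print(a,len(q),"tool frame med",np.median(q,0).round(4),q.min(0).round(4),q.max(0).round(4))
# fingertips
g=P[225:260,235:280][d[225:260,235:280]>0];print('tip zone z max',np.percentile(g[:,2],[5,50,95]))
E
python3 wp.py
```

```text
[0, 0, 0] [255.9 222.3] 0.1781
[0.011, 0, 0] [256.  205.8] 0.175
[0.011, 0, -0.019] [255.9 217.6] 0.1567
[0.011, 0.006, -0.019] [266.7 217.6] 0.1567
[0.011, 0.006, 0] [265.7 205.8] 0.175
[0.05, 0, -0.019] [255.9 147. ] 0.1457
[0.05, 0.006, -0.019] [267.6 147. ] 0.1457
[0.05, -0.006, -0.019] [244.3 147. ] 0.1457
[0.149 0.143 0.136 0.13  0.124 0.119 0.119 0.119 0.121 0.121 0.121 0.122
 0.124 0.17  0.171 0.172 0.173 0.082 0.078 0.076]
[0.149 0.141 0.136 0.129 0.124 0.118 0.117 0.118 0.115 0.112 0.112 0.111
 0.113 0.114 0.17  0.171 0.173 0.083 0.077 0.077]
130 966 tool frame med [ 0.0458 -0.0039 -0.0217] [ 0.033  -0.0092 -0.0244] [ 0.0585  0.0016 -0.0181]
180 864 tool frame med [ 0.0208 -0.0031 -0.0216] [ 0.0076 -0.0087 -0.0244] [ 0.033   0.0023 -0.0177]
280 187 tool frame med [-0.0494 -0.0005 -0.0219] [-0.0583 -0.0029 -0.0705] [-0.0066  0.0032 -0.0174]
tip zone z max [-0.06054244 -0.04376332  0.0957761 ]
```

In the wrist view the fingers are shut on top of the bar. Depth puts the visible fingertip edge about 27 mm behind the stated TCP, level with the bar's top. I'll open, shift −3 mm along y, go 24 mm lower and check before closing.

Call:
{"fn": "drive_tool", "kwargs": {
  "plan": [
    [[0, 0, -0.08, 0], [0, 0, -0.08, 0], [0, -0.008, -0.08, 0], [0, -0.008, -0.08, 0], [0, -0.008, -0.08, 0], [0, -0.008, -0.08, 0], [0, -0.008, -0.03, 0], [0, -0.008, 0.02, 0], [0, -0.008, 0.06, 0], [0, -0.008, 0.06, 0], [0, -0.008, 0.06, 0]]
  ],
  "jaw": 0.5
}}

```text
time_s: 7.53
eef_pos: [0.4349, -0.238, 0.0695]
eef_rot: [-0.002, 0.643, 0.766, 0.0]
wrist_force: [0.0, 0.2, -0.4]
opening: 0.497
grasp_force: 0.0
```

```bash
python3 wp.py; python3 -c "
from h import *
p,d=ctrl.camera('scene');q,_=ctrl.camera('wrist')
a=cv2.resize(p[90:260,60:260,::-1],(470,400));b=cv2.resize(q[:,130:400,::-1],(300,400))
cv2.imwrite('pics/c4.png',np.hstack([a,b]))"
```

```text
[0, 0, 0] [255.9 222.3] 0.1781
[0.011, 0, 0] [255.9 205.8] 0.175
[0.011, 0, -0.019] [255.9 217.5] 0.1567
[0.011, 0.006, -0.019] [266.7 217.6] 0.1567
[0.011, 0.006, 0] [265.7 205.8] 0.175
[0.05, 0, -0.019] [255.9 147. ] 0.1457
[0.05, 0.006, -0.019] [267.6 147. ] 0.1457
[0.05, -0.006, -0.019] [244.3 147. ] 0.1457
[0.127 0.127 0.128 0.129 0.13  0.131 0.131 0.132 0.133 0.134 0.135 0.136
 0.139 0.137 0.139 0.139 0.14  0.081 0.078 0.077]
[0.128 0.128 0.129 0.13  0.13  0.131 0.131 0.133 0.135 0.135 0.135 0.137
 0.138 0.139 0.14  0.14  0.142 0.082 0.079 0.076]
130 1035 tool frame med [ 0.0492  0.0001 -0.0473] [ 0.0396 -0.0051 -0.0497] [ 0.058   0.0058 -0.0405]
180 1066 tool frame med [ 0.0298  0.0005 -0.0474] [ 0.0178 -0.0048 -0.0493] [ 0.0398  0.006  -0.0434]
280 964 tool frame med [-0.0217  0.0011 -0.0476] [-0.0368 -0.0044 -0.0499] [-0.0088  0.0068 -0.0431]
tip zone z max [-0.04851049 -0.04509891  0.07072675]
```

View pics/c4.png

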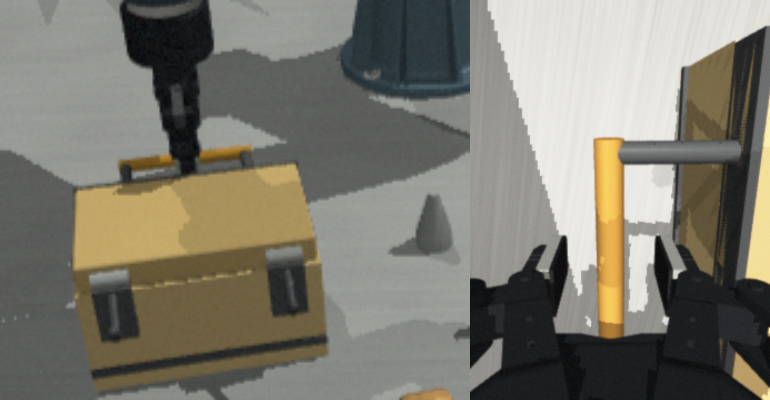

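The bar now runs centred between the fingers in the wrist view (crop column 610, with pads at 555 and 670). I'll close on it.

Call:
{"fn": "drive_tool", "kwargs": {
  "plan": [
    [[0, 0, 0, 0], [0, 0, 0, 0], [0, 0, 0, 0], [0, 0, 0, 0], [0, 0, 0, 0], [0, 0, 0, 0], [0, 0, 0, 0]]
  ],
  "jaw": 1
}}

```text
time_s: 8.27
eef_pos: [0.436, -0.2393, 0.0716]
eef_rot: [0.0, 0.643, 0.766, -0.0]
wrist_force: [-2.6, 0.3, 5.8]
opening: 0.118
grasp_force: 58.5
```

```bash
python3 wp.py | tail -4; python3 - <<'E'
from h import *
o=ctrl.get_obs();e=o['eef_pos'];print(o['wrist_force'],o['grasp_force'],o['opening'])
q,_=ctrl.camera('wrist');cv2.imwrite('pics/w5.png',q[:,:,::-1])
E
```

```text
130 1094 tool frame med [ 0.0494 -0.0008 -0.0455] [ 0.0393 -0.0057 -0.0477] [ 0.0593  0.0052 -0.0401]
180 1050 tool frame med [ 0.029   0.0001 -0.0454] [ 0.0174 -0.0055 -0.0478] [ 0.0393  0.0057 -0.0413]
280 925 tool frame med [-0.0235  0.0006 -0.0456] [-0.0386 -0.005  -0.0586] [-0.0095  0.0059 -0.0419]
tip zone z max [-0.05880463 -0.04555911 -0.03161961]
[-2.80319091  0.46912404  6.32871063] 58.452805280685425 0.11636568433445864
```

View pics/w5.png

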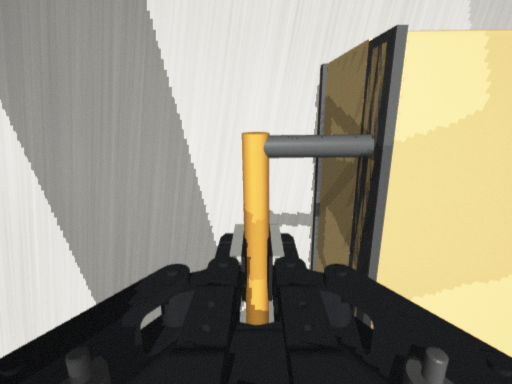

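The bar is held in the pads at 58 N, visible at column 257 between them. Now I'll swing the lid along its arc, with the bar 180 mm (0.45 in scaled units) from the hinge.

Call:
{"fn": "drive_tool", "kwargs": {
  "plan": [
    [[0, 0.0001, -0.008, 0], [0, 0.0006, -0.0236, 0], [0, 0.0025, -0.047, 0], [0, 0.0062, -0.0743, 0], [0, 0.0115, -0.1012, 0], [0, 0.0185, -0.1278, 0], [0, 0.0271, -0.1539, 0], [0, 0.0373, -0.1794, 0], [0, 0.049, -0.2043, 0], [0, 0.0623, -0.2284, 0], [0, 0.0769, -0.2516, 0], [0.0005, 0.0906, -0.2708, 0]]
  ]
}}

```text
time_s: 9.37
eef_pos: [0.4695, -0.2329, 0.1805]
eef_rot: [-0.002, 0.643, 0.766, -0.002]
wrist_force: [-10.5, -6.2, 2.3]
opening: 0.116
grasp_force: 58.4
```

```bash
cat > st.py <<'E'
from h import *
import sys
o=ctrl.get_obs();print(o['wrist_force'].round(1),o['grasp_force'],o['opening'],o['eef_pos'])
f=np.array([np.cos(np.radians(10.3)),np.sin(np.radians(10.3)),0]);H=np.array([.436,-.2393,0])+.18*f;H[2]=.113
R=Rn.from_quat(o['eef_rot'],scalar_first=True).as_matrix()
b=o['eef_pos']+R@[0,0,-.0405]-H
print("arm: angle",np.degrees(np.arctan2(b[2],-b@f)),"radius",np.linalg.norm(b[[0,2]]))
p,d=ctrl.camera('scene');W=cloud('scene',d)-H;h=cv2.cvtColor(p,cv2.COLOR_RGB2HSV)
a=-W@f;z=W[...,2];lat=W@np.array([-f[1],f[0],0])
m=(h[...,0]>8)&(h[...,0]<30)&(h[...,1]>90)&(abs(lat)<.09)&(np.hypot(a,z)<.14)&(z>.03)&(d>0)
pts=np.stack([a[m],z[m]],1).astype(np.float32)
if len(pts)>50:
    vx,vy,x0,y0=cv2.fitLine(pts,cv2.DIST_HUBER,0,.01,.01).ravel();t=np.degrees(np.arctan2(vy,vx))%180
    print("slab face line angle",t,len(pts),"offset from hinge",(-vy)*(x0)+vx*y0)
E
python3 st.py
```

```text
[-10.5  -6.2   2.3] 58.39187979698181 0.11613807796475886 [ 0.46952651 -0.2329145   0.18046494]
arm: angle 36.54654059818998 radius 0.17946936910510736
slab face line angle 35.8178 4120 offset from hinge 0.012351513
```

Call:
{"fn": "drive_tool", "kwargs": {
  "plan": [
    [[0, 0.0122, -0.0154, 0], [0, 0.0303, -0.0361, 0], [0.0003, 0.0496, -0.0556, 0], [0.0004, 0.0701, -0.0739, 0], [0.0005, 0.0917, -0.0909, 0], [0.0006, 0.1143, -0.1066, 0], [0.0008, 0.1378, -0.1209, 0], [0.001, 0.1621, -0.1337, 0], [0.001, 0.1836, -0.1434, 0], [0.0012, 0.2018, -0.1507, 0], [0.0013, 0.2166, -0.1559, 0], [0.0014, 0.2278, -0.1595, 0]]
  ]
}}

```text
time_s: 10.42
eef_pos: [0.5614, -0.2161, 0.247]
eef_rot: [0.001, 0.643, 0.766, -0.0]
wrist_force: [-7.2, -0.8, 11.7]
opening: 0.116
grasp_force: 64.0
```

```bash
python3 st.py
```

```text
[-7.2 -0.8 11.7] 63.97306680679321 0.11635859182624872 [ 0.56136399 -0.2161099   0.24695853]
arm: angle 73.24284245994161 radius 0.18197743178502024
slab face line angle 72.75826 5209 offset from hinge 0.012355251
```

Call:
{"fn": "drive_tool", "kwargs": {
  "plan": [
    [[0, 0.0151, -0.0044, 0], [0, 0.0304, -0.0082, 0], [0.0002, 0.0457, -0.0114, 0], [0.0003, 0.0612, -0.0142, 0], [0.0004, 0.0768, -0.0163, 0], [0.0005, 0.0924, -0.018, 0], [0.0006, 0.1041, -0.0189, 0], [0.0007, 0.1159, -0.0194, 0], [0.0007, 0.1237, -0.0196, 0], [0.0008, 0.1316, -0.0197, 0], [0.0008, 0.1316, -0.0197, 0], [0.0008, 0.1316, -0.0197, 0]]
  ]
}}

```text
time_s: 11.47
eef_pos: [0.6137, -0.2064, 0.2534]
eef_rot: [0.001, 0.643, 0.766, 0.0]
wrist_force: [-1.7, -0.4, 7.0]
opening: 0.111
grasp_force: 65.2
```

```bash
python3 st.py
```

```text
[-1.7 -0.4  7. ] 65.21178245544434 0.11081764799117072 [ 0.61371288 -0.20640042  0.25344539]
arm: angle 90.20587151970602 radius 0.1809460517856007
slab face line angle 90.183685 4735 offset from hinge -0.011867584
```

Both measures put the lid at 90.2°. I'll hold half a second to let it settle, then verify and hand in.

Call:
{"fn": "drive_tool", "kwargs": {
  "plan": [
    [[0, 0, 0, 0], [0, 0, 0, 0], [0, 0, 0, 0], [0, 0, 0, 0], [0, 0, 0, 0], [0, 0, 0, 0]]
  ]
}}

```text
time_s: 12.02
eef_pos: [0.6135, -0.2064, 0.2534]
eef_rot: [0.001, 0.643, 0.766, 0.0]
wrist_force: [-1.0, 0.0, 7.7]
opening: 0.111
grasp_force: 65.2
```

```bash
python3 st.py; python3 - <<'E'
from h import *
p,d=ctrl.camera('top');W=cloud('top',d);C=np.array([.5467,.1595])
m=(abs(W[...,2]-.103)<.006)&(abs(np.hypot(W[...,0]-C[0],W[...,1]-C[1])-.08)<.02)
n,l,s,ce=cv2.connectedComponentsWithStats(m.astype(np.uint8))
A=[]
for k in range(1,n): r=W[l==k].mean(0)[:2]-C;A.append(np.degrees(np.arctan2(r[1],r[0])).round(1))
print("posts",A)
if max(A)>20: print(ctrl.hand_in())
E
```

```text
[-1.   0.   7.7] 65.19832491874695 0.11078750587104275 [ 0.6135283  -0.20638364  0.25342451]
arm: angle 90.15033001366513 radius 0.18092474012365725
slab face line angle 90.00971 4768 offset from hinge -0.01215334
posts [np.float64(35.9), np.float64(-87.1), np.float64(153.9)]
the job is handed in; nothing more can be done
None
```

The job is handed in (no verdict was returned): at the last check the ring sat at the red mark with the turntable one place round, and the lid stood at 90° with the bar still gripped at about 65 N, at 12 s of the 58 s allowed.

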